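# Put a wafer away in the dry box and latch the door

### The job

Put the wafer carrier away in the dry box: set it down flat in the seat of the pulled-out tray, between its four pins, without dropping it, and push the tray fully home. Then swing the clear door shut and press it gently, never with more than 20 N and without slamming, until its sprung latch snaps in and the door stays shut by itself; leave the things standing around where they are.

Things in the scene. Friction and masses are not known exactly. Their poses are not given: they have to be found in the camera images.
- carrier_center (a point): Centre, half-way up, of the wafer carrier: a flat round white plastic case lying on the worktop, 63 mm across its top 6 mm (60 mm across the lower part), 12 mm high, about 30 g, loose. z axis up.
- dry_box: Bench dry box, fixed on the worktop: white, 115 mm deep, 160 wide, 90 high (roof top), a window in the roof, open in front. Origin on the worktop under its middle; x points from the open front to the back, y to its left seen from the front, z up. The front edges of its walls are at x = -57.5 mm.
- tray_seat (a point): Seat centre on the tray floor, 19 mm above the worktop; axes as dry_box. The carrier's underside rests here, centred. Four pins (6 mm thick, 9 mm high, cone tops) at +-25.7 mm in x and y leave it about 2 mm of play. Fingers fit between the pins; best beside the carrier in y, as the tray is 86 mm wide without side walls, while its front lip stands 42 mm in front (-x).
- tray_lip (a point): Middle of the top of the tray's upright front lip, on its outer (-x) face, 45 mm above the worktop; the lip is 86 mm wide, 4 mm thick, reaches down to 13 mm and moves with the tray. Push it along the box's +x. With the tray home it stands 3 mm out of the box front.
- tray (a joint): How far the tray is drawn out along the box's -x, m: 0 = fully home at its stop, 0.086 = fully out. It stays where it is left and takes about 1 N to slide. The door cannot shut on a tray that stands out by more than about 6 mm.
- door_hinge (a point): Point on the door's upright hinge axis, 48 mm above the worktop, at x = -70.5, y = -80 mm in the dry_box frame. Turns with the door: y points along the door from hinge to free edge, x from its outer to its inner face. The door is a clear pane in a metal frame, 161 mm wide, 10 mm thick (axis in mid-thickness), from 7 to 89 mm above the worktop, 0.35 kg.
- door_press (a point): Place to press the door shut: on the outer face of the broad metal strip at the free edge, 130 mm from the hinge axis, 5 mm outside it, 70 mm above the worktop; axes as door_hinge. A finger tab stands 11 mm out of the outer face at 157 to 161 mm from the hinge, 35 to 65 mm up. Pressing harder than 20 N damages the door.
- door (a joint): Door angle, rad: 0 = nominally shut, grows as it opens (1.57 = square to the front); swings freely. Its sloped sprung tongue snaps in behind an adjustable strike: where varies by 4.5 mm either way at the free edge, unmeasured. Pressing at door_press takes 2 to 7 N until it snaps in (a dip), then 7 to 11 N over 1 mm to a hard stop. Not snapped in, it springs back past 0.06; latched it stays below 0.045.
- wafer_tub: Bystander: round cream plastic screw-top tub, 68 mm across, 46 mm high, standing on the worktop; origin at the centre of its underside.
- spare_chuck: Bystander: white mushroom-shaped chuck, 44 mm across, 36 mm high; origin at the centre of its underside.
- dropper_bottle: Bystander: brown bottle with black cap, 38 mm across, 80 mm high; origin at the centre of its underside.
- swab_tub: Bystander: tub with wide cap, 58 mm across, 68 mm high, left of the dry box; origin at the centre of its underside.

How it is judged (in metres and radians):
On the way, in this order (a step that is already met when the one before it is completed fails the run):
1. the carrier lies flat in the tray's seat, let go (horizontal distance between carrier_center and tray_seat below 0.004 m and z of carrier_center in the frame of tray_seat below 0.009 m and contact force between the fingers and carrier below 0.1 N), for 0.2 s.
2. the tray is fully home with the carrier in its seat (value of joint tray below 0.004 m and horizontal distance between carrier_center and tray_seat below 0.004 m), for 0.2 s.
At the end, for the whole second after the job is handed in: Everything let go, the door is held shut by its latch (below 0.05 rad and at rest; unlatched, its springs hold it open by more than 0.06 rad), the tray is home within 4 mm, and the carrier lies flat in the tray's seat within 4 mm of its centre, at rest (all of step 2 and value of joint door below 0.05 rad and velocity of joint door below 0.05 rad/s and z of carrier_center in the frame of tray_seat below 0.009 m and linear speed of carrier below 0.02 m/s); the robot touches nothing.
It fails at once if the door is pressed with more than 20 N while it is being shut (open by less than 0.2 rad) (value of joint door below 0.2 rad and contact force between any of the fingers, the arm and door above 20 N).
It fails at once if the door is slammed (faster than 1.5 rad/s in the last 15 mm at its free edge) (value of joint door below 0.1 rad and velocity of joint door below -1.5 rad/s).
It fails at once if the carrier is dropped or flung (faster than 0.5 m/s while not held) (contact force between the fingers and carrier below 0.05 N and linear speed of carrier above 0.5 m/s).
It fails at once if a bystander is shifted by more than 20 mm (distance of any of wafer_tub, spare_chuck, dropper_bottle, swab_tub from where it was at the start of the episode above 0.02 m).
It also fails if it takes over 64 s, if anything falls off the work surface, if the arm or the gripper's body presses on something with over 40 N, if the wrist force passes 120 N, or if a joint passes its speed limit or range.

### The arm

A 6-joint arm with a two-finger parallel gripper is mounted at the origin on a cart in front of the work surface, level with it; the furniture and walls round the work are solid. World frame = base frame: x ahead of the robot, y to its left, z up, the work surface at z = 0. Lengths are in mm, angles in degrees, forces in N, time in s.
With the tool pointing down it reaches from about 350 to 850 mm from the base axis. Payload 8.1 kg.
Tool frame: the origin (TCP) lies midway between the tips of the shut fingers; the grasp point (between the pads) lies 19 mm behind it; z points along the fingers, y is the line along which they close (so a half turn about z gives the same grasp; the last joint's range is limited). The gripper opens to 85 mm and grips with 20 to 120 N. Pads are 22 mm wide; open, the fingers measure 114 mm over their backs; the gripper's body (76 mm by 85 mm) begins 54 mm behind the grasp point. The pads swing forward as they close: fully open they stand 13 mm farther back than shut.
Start: joints at [-79.206, 7.471, 85.268, -0, 87.261, -4.893], TCP at [162.255, -577.649, 231.292] pointing down, gripper open.
Joint ranges: [-169.43, 169.43], [-51.17, 129.36], [1.28, 143.12], [-76.62, 256.62], [0, 156.53], [-152.29, 152.29]. Speed limits (degrees/s): [136.94, 136.94, 159.86, 180, 180, 180].

### API

Orientations are given as [roll, pitch, yaw] about the fixed x, y, z axes, in that order (R = Rz(yaw) Ry(pitch) Rx(roll)).
In Python, from bench import r gives the robot as it stands. The module is installed in compiled form; this text tells all that it offers.
- The arm moves only by the tool jog_arm, never from a script. Its argument "rows" is a list of rows, each a list of 2 entries, a list of its own where there are three numbers: the shift along the tool's x, y, z in mm, then the turn, a rotation vector about the tool's x, y, z in rad. A call has 1 to 10 rows; each row is the pose to reach, as a shift and turn from the pose commanded when the call began, along the tool's axes at that moment; what a row does not reach only later rows make up. A row lasts 1/10 s, in which the tool goes at most 50 mm and 8.59 degrees, less where a joint would pass 70% of its speed; a pose out of reach is approached as far as the arm can. A call with a gripper value outside its range is refused whole. "grip" is the finger opening in mm, from 0 to 85.4, set as the call begins (left out, the last holds). The fingers move at their own pace and stop on an object; "force" is the grip in N (left out, the last holds). Time passes only in rows, so rows that repeat a pose let the fingers close. It gives the time, the measured TCP pose, the force, the opening and the grip force at its end, in the units of the state.
- r.sense(): the state, without advancing time (a new reading comes with each control period).
- r.snapshot(name): name is "side" or "top" or "wrist"; returns (picture, depth): 480x640x3 uint8, blue, green, red; 480x640 float32, mm along the optical axis (not along the pixel's ray), 0 where there is no reading.
- r.camera_params(name): a dict with "fx", "fy", "cx", "cy" (pixels), "pose" (4x4, takes a point from camera to world coordinates); the wrist camera has in their place "tool_from_camera" (4x4, takes a point from camera to tool coordinates, whose origin is the TCP and whose axes are the flange's). Camera axes: x right, y down, z forward; pixel columns grow to the right and rows downward; lengths in mm; the calibration is good to about 2 mm. The wrist camera is an equidistant fisheye: a pixel r from the principal point sees the ray r / f radians off the axis. A picture is of the moment at which its call begins: read the wrist's pose just before it. camera_params takes no time and is no camera call.
- r.hand_in(): hands the job in; it is judged then, once.
The state is a dict: "time": time; "joint_pos": joint angles; "qd": joint speeds; "joint_efforts": joint torques, N m; "tool_pos": TCP position; "tcp_rot": TCP orientation; "ft_force": force on the tool from outside, world axes, zero at the start; "wrist_torque": the same for the moment, N m; "finger_gap": finger opening in mm; "grip_force": force on a finger pad.
Only numpy, scipy, OpenCV 4.12 (cv2) and the standard library are available. Lean on these libraries where they do the work, as an engineer would, in place of code of your own. Each camera call takes 0.05 s, during which the arm holds its last target. There are 200 camera calls.

## Working session

There is one attempt and no reset: what is moved stays moved. The work goes in short steps, Python scripts to look and compute and a tool call to move; the robot and the scene stay as the last step left them, time stands still between calls to the robot, and variables do not carry over. Pictures are saved under pics/ and viewed, at most 10 in all, crops included, and the job is handed in when it is done.

Besides the shell and the picture viewer there is one more tool, called after "Request:" by a JSON object that holds its "op" and its "data". jog_arm: Moves the arm, as the interface text tells. Its arguments: {"type":"object","properties":{"rows":{"type":"array"},"grip":{"type":"number"},"force":{"type":"number"}},"required":["rows"]}

```bash
mkdir -p pics; python3 - <<'E'
from bench import r
import cv2,numpy as np
s=r.sense(); print(s)
for n in("top","side"):
    p,d=r.snapshot(n); cv2.imwrite(f"pics/{n}0.png",p); np.save(f"pics/{n}0.npy",d)
    c=r.camera_params(n); print(n,c)
print(r.camera_params("wrist"))
E
```

```text
{'time': 0.0, 'joint_pos': array([-7.92044935e+01,  7.51484659e+00,  8.53306945e+01,  6.28286930e-04,
        8.72629848e+01, -4.89207870e+00]), 'qd': array([-0.05683259, -0.041688  ,  0.01449215, -0.06158363,  0.00292561,
        0.05325532]), 'joint_efforts': array([ 3.14503250e-04, -5.69383907e+01, -5.00562572e+01, -2.93784171e-05,
        1.49150676e-02, -1.29933704e-05]), 'tool_pos': array([ 162.16351567, -577.07993927,  230.23361577]), 'tcp_rot': array([-1.79891923e+02, -9.88021765e-03,  1.56875453e+01]), 'ft_force': array([-0.53709214, -0.42271989,  0.18528038]), 'wrist_torque': array([ 0.0253339 ,  0.04631011, -0.03740603]), 'grip_force': 0.0, 'finger_gap': 85.55058237647735}
top {'fx': 502.61358923541536, 'fy': 502.61358923541536, 'cx': 319.2641267218474, 'cy': 243.33266422092828, 'pose': array([[ 9.37234951e-03, -9.93075678e-01,  1.17101906e-01,
         3.42851798e+02],
       [-9.99955151e-01, -9.46732639e-03, -2.54841346e-04,
         6.01065457e+01],
       [ 1.36171870e-03, -1.17094265e-01, -9.93119871e-01,
         1.32172191e+03],
       [ 0.00000000e+00,  0.00000000
[... 275 characters left out ...]
, -4.41214199e-01,  8.96212804e-01,
        -1.17335146e+03],
       [-1.79459141e-02, -8.97391634e-01, -4.40869822e-01,
         6.82357885e+02],
       [ 0.00000000e+00,  0.00000000e+00,  0.00000000e+00,
         1.00000000e+00]])}
{'fx': 371.64829954431775, 'fy': 371.64829954431775, 'cx': 321.40743949377395, 'cy': 246.45751364145536, 'tool_from_camera': array([[-2.32649021e-04, -9.44481943e-01, -3.28563245e-01,
         8.55188865e+01],
       [ 9.99999947e-01, -2.93935817e-04,  1.36862731e-04,
         3.73773439e-02],
       [-2.25840884e-04, -3.28563196e-01,  9.44481961e-01,
        -1.43236504e+02],
       [ 0.00000000e+00,  0.00000000e+00,  0.00000000e+00,
         1.00000000e+00]])}
```

View pics/top0.png

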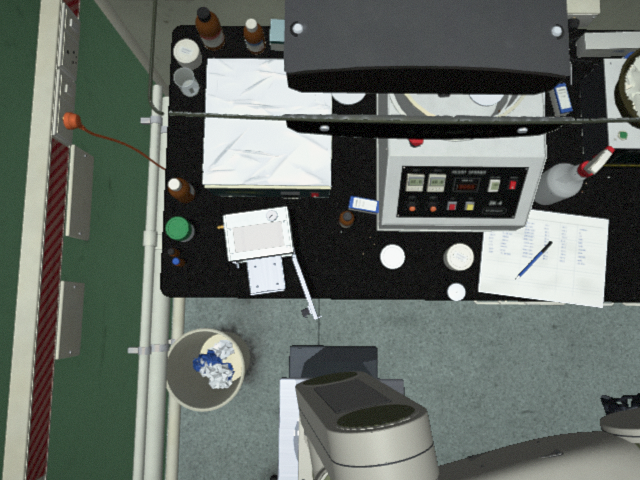

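View pics/side0.png

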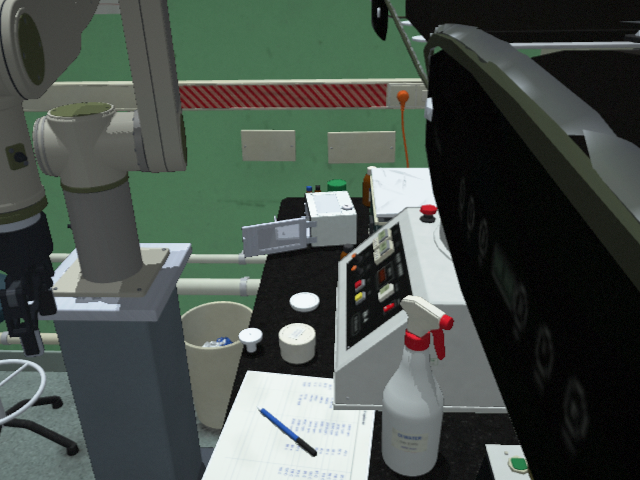

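```bash
cat > h.py <<'E'
from bench import r
import numpy as np,cv2
def px2w(n,u,v,z):
    c=r.camera_params(n);P=c['pose']
    d=P[:3,:3]@np.array([(u-c['cx'])/c['fx'],(v-c['cy'])/c['fy'],1]);o=P[:3,3]
    return o+d*(z-o[2])/d[2]
def w2px(n,p):
    c=r.camera_params(n);P=c['pose'];q=P[:3,:3].T@(np.array(p)-P[:3,3])
    return q[0]/q[2]*c['fx']+c['cx'],q[1]/q[2]*c['fy']+c['cy']
def crop(src,dst,x0,y0,x1,y1,k):
    cv2.imwrite(dst,cv2.resize(cv2.imread(src)[y0:y1,x0:x1],None,fx=k,fy=k,interpolation=cv2.INTER_CUBIC))
E
python3 - <<'E'
from h import *
crop("pics/top0.png","pics/c0.png",205,195,335,330,4.4)
for n,u,v,z in(("carrier",392,257,12),("tub",459,257,46),("chuck",456,292,36)): print(n,px2w("top",u,v,z))
E
```

```text
carrier [ 463.09922329 -130.83605082   12.        ]
tub [ 461.59934507 -296.6590469    46.        ]
chuck [ 372.93505772 -289.73433759   36.        ]
```

View pics/c0.png

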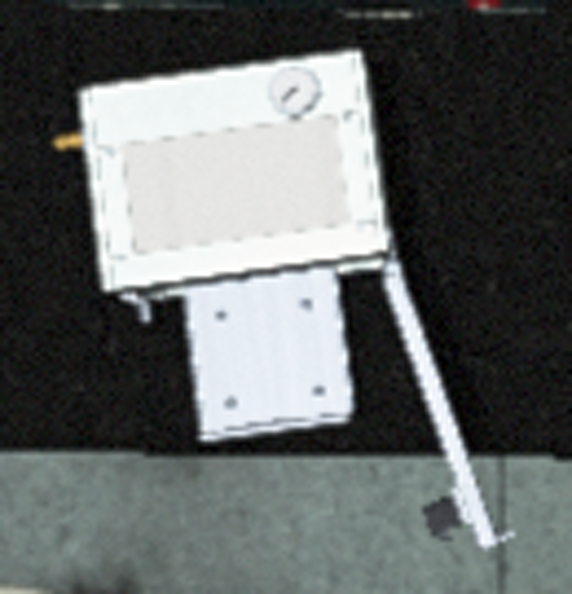

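```bash
python3 - <<'E'
from h import *
f=lambda a,z:np.array([px2w("top",205+(u+.5)/4.4-.5,195+(v+.5)/4.4-.5,z) for u,v in a])
R=f([(80,90),(362,52),(387,250),(107,292)],90); P=f([(221,315),(306,303),(319,391),(231,403)],28)
D=f([(393,262),(490,545)],89); L=f([(200,438),(352,420)],45)
def ang(v): return np.degrees(np.arctan2(v[1],v[0]))
print("roof",R.round(1),R.mean(0)); print("pins",P.round(1),P.mean(0)); print("sizes",[np.linalg.norm(R[i]-R[i-1]).round(1) for i in range(4)],[np.linalg.norm(P[i]-P[i-1]).round(1) for i in range(4)])
print("yaws",ang(R[0]-R[3]),ang(R[1]-R[2]),ang(R[0]-R[1])-90,ang(R[3]-R[2])-90,ang(P[0]-P[3]),ang(P[1]-P[2]),ang(P[0]-P[1])-90,ang(P[3]-P[2])-90,ang(L[0]-L[1])-90)
print("door",D.round(1),np.linalg.norm(D[0]-D[1]),ang(D[1]-D[0])); print("lip",L.round(1),L.mean(0))
# carrier centroid
for n in("top","side"):
    im=cv2.imread(f"pics/{n}0.png"); g=im.min(2)
    u,v=w2px(n,(463,-131,12)); m=(g>130).astype(np.uint8)
    k,lab,st,ce=cv2.connectedComponentsWithStats(m); l=lab[int(round(v)),int(round(u))]; print(n,st[l],ce[l],px2w(n,*ce[l],12 if n=="top" else 8))
E
```

```text
roof [[556.5 300.   90. ]
 [579.8 141.2  90. ]
 [467.4 125.3  90. ]
 [442.3 281.3  90. ]] [511.49441792 211.97569285  90.        ]
pins [[434.5 225.3  28. ]
 [442.  175.6  28. ]
 [390.6 167.   28. ]
 [383.1 218.2  28. ]] [412.53801705 196.51928211  28.        ]
sizes [np.float64(115.7), np.float64(160.5), np.float64(113.5), np.float64(158.0)] [np.float64(51.8), np.float64(50.2), np.float64(52.1), np.float64(51.7)]
yaws 9.308738995901297 8.047823518687029 8.354064528343287 9.126220234582334 7.8564634848045385 9.509697688678633 8.608814669310448 8.297231813509029 7.272726962281993
door [[460.8 121.9  89. ]
 [304.5  66.   89. ]] 165.94194396515923 -160.31821015504258
lip [[362.4 233.4  45. ]
 [373.5 146.3  45. ]] [367.95525908 189.87277037  45.        ]
top [380 245  25  24 473] [392.07399577 256.31078224] [ 464.91125149 -131.04339693   12.        ]
side [290 292  29  17 396] [304.05808081 300.19949495] [ 467.80853877 -126.49092422    8.        ]
```

Request:
{"op": "jog_arm", "data": {"rows": [[[20,-17,4],[0,0,0.01]],[[55,-46,10],[0,0,0.02]],[[412,-347,60],[0,0,0.126]],[[412,-347,60],[0,0,0.126]],[[412,-347,60],[0,0,0.126]],[[412,-347,60],[0,0,0.126]],[[412,-347,60],[0,0,0.126]],[[412,-347,60],[0,0,0.126]],[[412,-347,60],[0,0,0.126]],[[412,-347,60],[0,0,0.126]]], "grip": 85}}

```text
time: 1.1
tool_pos: [426.7, -187.5, 178.4]
tcp_rot: [180.0, -0.0, 8.5]
ft_force: [0.8, -0.8, 0.4]
finger_gap: 84.8
grip_force: 0.0
```

Request:
{"op": "jog_arm", "data": {"rows": [[[30,-32,20],[0,0,0]],[[47,-51,28],[0,0,0]],[[47,-51,28],[0,0,0]],[[47,-51,28],[0,0,0]]]}}

```text
time: 1.5
tool_pos: [464.8, -131.6, 150.2]
tcp_rot: [-180.0, 0.1, 8.6]
ft_force: [0.1, 0.1, -0.4]
finger_gap: 85.0
grip_force: 0.0
```

```bash
cat >> h.py <<'E'
from scipy.spatial.transform import Rotation as Ro
def wray(u,v,z,s):
    c=r.camera_params("wrist");T=c['tool_from_camera'];a,b=u-c['cx'],v-c['cy'];q=np.hypot(a,b);t=q/c['fx']
    d=np.array([np.sin(t)*a/q,np.sin(t)*b/q,np.cos(t)])
    R=Ro.from_euler('xyz',s['tcp_rot'],degrees=True).as_matrix();o=R@T[:3,3]+s['tool_pos'];d=R@T[:3,:3]@d
    return o+d*(z-o[2])/d[2]
E
python3 - <<'E'
from h import *
s=r.sense();p,d=r.snapshot("wrist");cv2.imwrite("pics/w1.png",p);np.save("pics/w1.npy",d);np.save("pics/w1s.npy",np.r_[s['tool_pos'],s['tcp_rot']]);print(s['tool_pos'],s['tcp_rot'])
E
```

```text
[ 464.8387795  -131.6037131   150.18881089] [-1.79977229e+02  7.62108625e-02  8.57311200e+00]
```

View pics/w1.png

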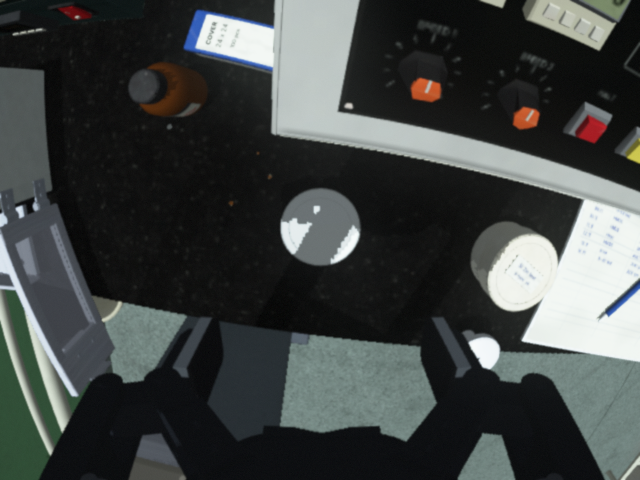

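```bash
python3 - <<'E'
from h import *
a=np.load("pics/w1s.npy");s=dict(tool_pos=a[:3],tcp_rot=a[3:])
for u,v in((280,226.5),(360.5,226.5),(320,188),(320,265.5),(320.2,226.5)): print(wray(u,v,12,s).round(1))
E
```

```text
[464.1 -98.5  12. ]
[ 473.5 -161.5   12. ]
[ 499.2 -125.3   12. ]
[ 435.9 -134.7   12. ]
[ 468.7 -130.    12. ]
```

Request:
{"op": "jog_arm", "data": {"rows": [[[2,-1,20],[0,0,0]],[[4,-1,50],[0,0,0]],[[4,-1,85],[0,0,0]],[[4,-1,115],[0,0,0]],[[4,-1,135],[0,0,0]],[[4,-1,145],[0,0,0]],[[4,-1,151],[0,0,0]],[[4,-1,154],[0,0,0]],[[4,-1,155],[0,0,0]],[[4,-1,155],[0,0,0]]], "grip": 74}}

```text
time: 2.55
tool_pos: [469.8, -130.9, -3.3]
tcp_rot: [180.0, -0.1, 8.5]
ft_force: [0.4, 0.4, 0.5]
finger_gap: 73.9
grip_force: 0.0
```

Request:
{"op": "jog_arm", "data": {"rows": [[[0,0,0],[0,0,0]],[[0,0,0],[0,0,0]],[[0,0,0],[0,0,0]],[[0,0,0],[0,0,0]],[[0,0,0],[0,0,0]]], "grip": 58, "force": 25}}

```text
time: 3.05
tool_pos: [469.8, -130.8, -3.1]
tcp_rot: [179.9, -0.1, 8.5]
ft_force: [-1.1, -0.1, 5.4]
finger_gap: 61.5
grip_force: 26.0
```

Request:
{"op": "jog_arm", "data": {"rows": [[[0,0,-2],[0,0,0]],[[0,0,-8],[0,0,0]],[[0,0,-20],[0,0,0]],[[0,0,-45],[0,0,0]],[[0,0,-75],[0,0,0]],[[0,0,-100],[0,0,0]],[[0,0,-120],[0,0,0]],[[0,0,-130],[0,0,0]],[[0,0,-135],[0,0,0]],[[0,0,-135],[0,0,0]]]}}

```text
time: 4.05
tool_pos: [469.1, -130.6, 131.1]
tcp_rot: [180.0, -0.0, 8.5]
ft_force: [0.0, 0.6, -0.8]
finger_gap: 61.4
grip_force: 27.4
```

```bash
python3 - <<'E'
from h import *
s=r.sense();print(s['tool_pos'],s['tcp_rot'],s['finger_gap'],s['ft_force'])
p,d=r.snapshot("wrist");cv2.imwrite("pics/w2.png",p)
E
```

```text
[ 469.14266908 -130.56395345  131.08141026] [ 1.79981353e+02 -3.55351428e-02  8.46726258e+00] 61.42082711515665 [ 0.03175335  0.56861337 -0.82536796]
```

View pics/w2.png

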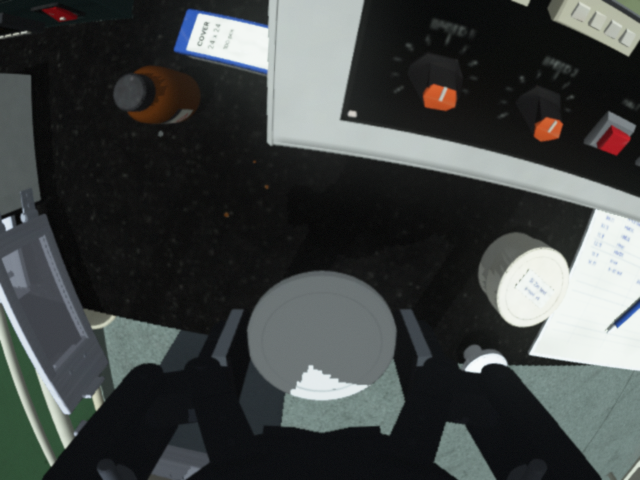

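```bash
python3 - <<'E'
from h import *
s=dict(tool_pos=np.array([469.14,-130.56,131.08]),tcp_rot=np.array([180,0,8.467]))
R=Ro.from_euler('xyz',s['tcp_rot'],degrees=True).as_matrix()
for z in(13,15,17):
  print(z,[(R.T@(wray(u,v,131.08+z,s)-s['tool_pos'])).round(1) for u,v in((247,335),(397,335),(322,271),(322,400))])
E
```

```text
13 [array([  0.9, -31.2, -13. ]), array([  0.9,  31.7, -13. ]), array([ 30.3,   0.2, -13. ]), array([-35.3,   0.2, -13. ])]
15 [array([  2.2, -30.8, -15. ]), array([  2.2,  31.2, -15. ]), array([ 31.2,   0.2, -15. ]), array([-33.4,   0.2, -15. ])]
17 [array([  3.5, -30.3, -17. ]), array([  3.5,  30.7, -17. ]), array([ 32. ,   0.2, -17. ]), array([-31.6,   0.2, -17. ])]
```

Request:
{"op": "jog_arm", "data": {"rows": [[[-3,-12,0],[0,0,0]],[[-8,-40,0],[0,0,0]],[[-16,-80,1],[0,0,0]],[[-25,-122,2],[0,0,0]],[[-34,-165,3],[0,0,0]],[[-43,-208,4],[0,0,0]],[[-52,-252,5],[0,0,0]],[[-60,-295,6],[0,0,0]],[[-66,-320,6],[0,0,0]],[[-68,-332,6],[0,0,0]]]}}

```text
time: 5.1
tool_pos: [350.2, 189.9, 123.4]
tcp_rot: [-180.0, 0.1, 8.6]
ft_force: [-0.5, -0.5, -0.2]
finger_gap: 61.5
grip_force: 27.5
```

Request:
{"op": "jog_arm", "data": {"rows": [[[0,0,0],[0,0,0]],[[0,0,0],[0,0,0]]]}}

```text
time: 5.3
tool_pos: [351.9, 187.7, 123.9]
tcp_rot: [180.0, 0.1, 8.5]
ft_force: [0.2, -0.9, -0.9]
finger_gap: 61.7
grip_force: 27.5
```

```bash
python3 - <<'E'
from h import *
s=r.sense();print(s['tool_pos'],s['tcp_rot'],s['finger_gap'],s['ft_force']);a=np.r_[s['tool_pos'],s['tcp_rot']];np.save("pics/w3s.npy",a)
p,d=r.snapshot("wrist");cv2.imwrite("pics/w3.png",p)
E
```

```text
[351.92652456 187.74428866 123.86967471] [1.79967528e+02 8.78738738e-02 8.53995619e+00] 61.68099340180864 [ 0.2238938  -0.88912778 -0.85721013]
```

View pics/w3.png

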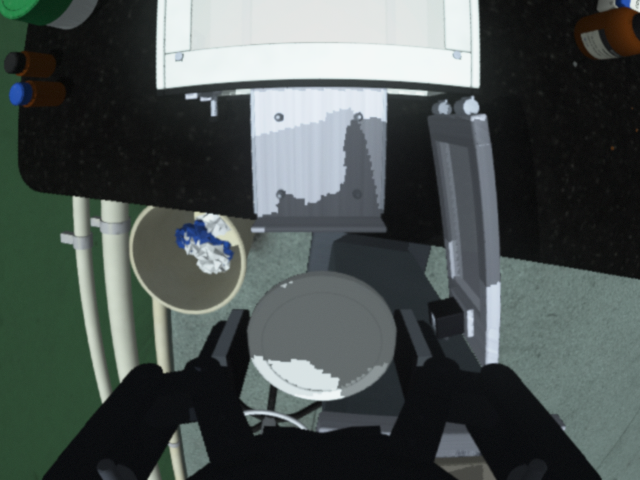

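```bash
python3 - <<'E'
from h import *
crop("pics/w3.png","pics/c3.png",240,90,400,240,5)
E
```

```text
(no output)
```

View pics/c3.png

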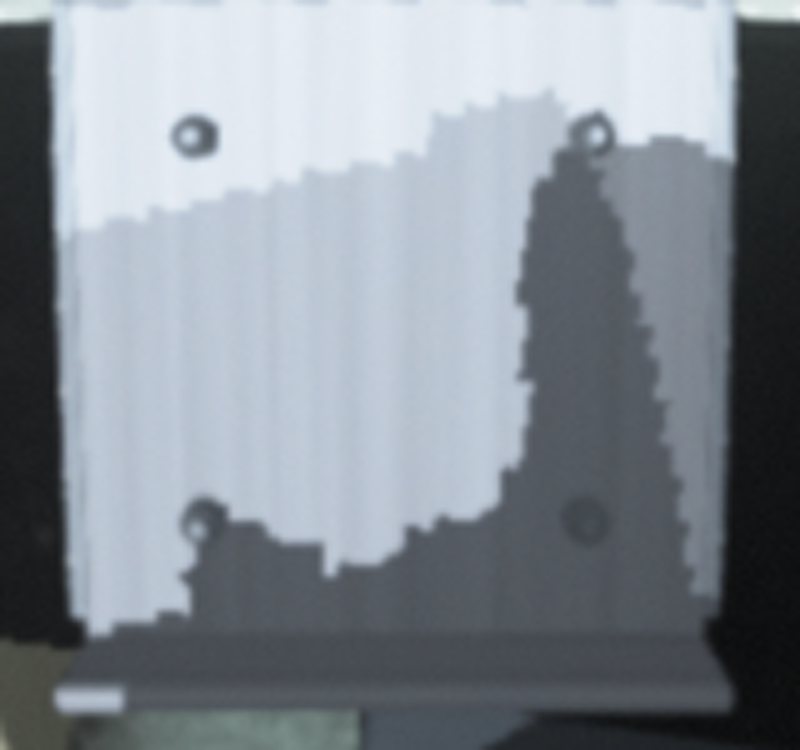

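```bash
python3 - <<'E'
from h import *
a=np.load("pics/w3s.npy");s=dict(tool_pos=a[:3],tcp_rot=a[3:])
R=Ro.from_euler('xyz',s['tcp_rot'],degrees=True).as_matrix()
ang=lambda v:np.degrees(np.arctan2(v[1],v[0])).round(2)
for z in(22,24,26):
    P=np.array([wray(240+(u+.5)/5-.5,90+(v+.5)/5-.5,z,s) for u,v in((195,136),(592,134),(586,520),(203,521))])
    print(z,P.mean(0).round(1),[np.linalg.norm(P[i]-P[i-1]).round(1) for i in range(4)],ang(P[0]-P[3]),ang(P[1]-P[2]),ang(P[0]-P[1])-90,ang(P[3]-P[2])-90,(R.T@(P.mean(0)-s['tool_pos'])).round(1))
# carrier center in tool via same camera
E
```

```text
22 [414.4 199.1  22. ] [np.float64(51.6), np.float64(51.5), np.float64(51.7), np.float64(51.5)] 8.6 8.59 8.709999999999994 8.629999999999995 [ 63.6  -2.  101.8]
24 [414.6 199.1  24. ] [np.float64(51.2), np.float64(51.1), np.float64(51.2), np.float64(51.0)] 8.6 8.59 8.709999999999994 8.629999999999995 [63.8 -2.  99.8]
26 [414.8 199.1  26. ] [np.float64(50.7), np.float64(50.6), np.float64(50.8), np.float64(50.6)] 8.6 8.59 8.709999999999994 8.629999999999995 [64.  -2.  97.8]
```

Request:
{"op": "jog_arm", "data": {"rows": [[[10,0,0],[0,0,0]],[[32,-1,0],[0,0,0]],[[54,-2,5],[0,0,0]],[[65,-2,20],[0,0,0]],[[65,-2,42],[0,0,0]],[[65,-2,64],[0,0,0]],[[65,-2,80],[0,0,0]],[[65,-2,88],[0,0,0]],[[65,-2,91],[0,0,0]],[[65,-2,91],[0,0,0]]]}}

```text
time: 6.35
tool_pos: [417.0, 199.0, 33.8]
tcp_rot: [180.0, 0.0, 8.4]
ft_force: [0.1, -0.5, -1.0]
finger_gap: 61.1
grip_force: 27.5
```

Request:
{"op": "jog_arm", "data": {"rows": [[[0,0,0],[0,0,0]]]}}

```text
time: 6.45
tool_pos: [417.6, 199.5, 34.7]
tcp_rot: [-180.0, -0.1, 8.4]
ft_force: [0.3, 0.5, 0.3]
finger_gap: 61.3
grip_force: 27.5
```

```bash
python3 - <<'E'
from h import *
s=r.sense();print(s['tool_pos'],s['tcp_rot'],s['finger_gap'],s['ft_force']);a=np.r_[s['tool_pos'],s['tcp_rot']];np.save("pics/w4s.npy",a)
p,d=r.snapshot("wrist");cv2.imwrite("pics/w4.png",p);crop("pics/w4.png","pics/c4.png",225,230,425,380,4)
E
```

```text
[417.62957561 199.50041725  34.65802957] [-1.79982435e+02 -8.47656078e-02  8.44824376e+00] 61.262489149655636 [0.26547627 0.46515329 0.32774339]
```

View pics/c4.png

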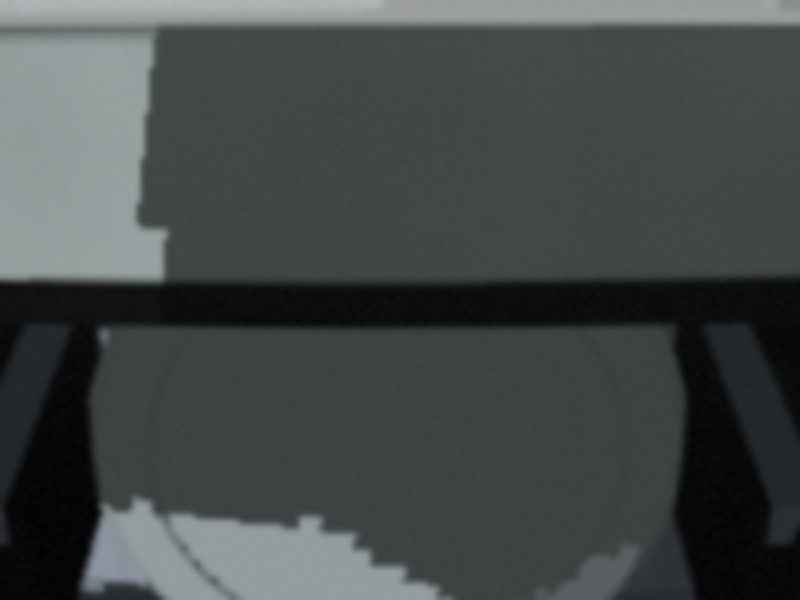

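Request:
{"op": "jog_arm", "data": {"rows": [[[-1,0,3],[0,0,0]],[[-1,0,6],[0,0,0]],[[-1,0,8],[0,0,0]],[[-1,0,10],[0,0,0]],[[-1,0,12],[0,0,0]],[[-1,0,12],[0,0,0]]]}}

```text
time: 7.1
tool_pos: [415.6, 199.2, 21.3]
tcp_rot: [180.0, 0.0, 8.5]
ft_force: [0.5, 0.3, -0.6]
finger_gap: 61.0
grip_force: 27.5
```

Request:
{"op": "jog_arm", "data": {"rows": [[[0,0,1],[0,0,0]],[[0,0,2],[0,0,0]],[[0,0,3],[0,0,0]],[[0,0,4],[0,0,0]],[[0,0,4],[0,0,0]]]}}

```text
time: 7.6
tool_pos: [415.7, 199.2, 17.5]
tcp_rot: [180.0, 0.0, 8.5]
ft_force: [0.4, -0.7, -0.9]
finger_gap: 61.2
grip_force: 27.5
```

Request:
{"op": "jog_arm", "data": {"rows": [[[0,0,0.5],[0,0,0]],[[0,0,1],[0,0,0]],[[0,0,1.5],[0,0,0]],[[0,0,1.5],[0,0,0]]]}}

```text
time: 8.0
tool_pos: [415.8, 199.2, 16.1]
tcp_rot: [180.0, 0.0, 8.5]
ft_force: [0.4, -0.5, 0.4]
finger_gap: 61.5
grip_force: 27.5
```

Request:
{"op": "jog_arm", "data": {"rows": [[[0,0,0.5],[0,0,0]],[[0,0,1],[0,0,0]],[[0,0,1],[0,0,0]]]}}

```text
time: 8.3
tool_pos: [416.6, 199.4, 15.9]
tcp_rot: [-180.0, -0.1, 8.5]
ft_force: [-1.0, -0.8, 4.6]
finger_gap: 61.6
grip_force: 27.9
```

Request:
{"op": "jog_arm", "data": {"rows": [[[0,0,0],[0,0,0]],[[0,0,0],[0,0,0]],[[0,0,0],[0,0,0]],[[0,0,0],[0,0,0]],[[0,0,-5],[0,0,0]],[[0,0,-20],[0,0,0]],[[0,0,-45],[0,0,0]],[[0,0,-75],[0,0,0]],[[-25,0,-95],[0,0,0]],[[-60,0,-100],[0,0,0]]], "grip": 80}}

```text
time: 9.3
tool_pos: [358.5, 191.1, 118.8]
tcp_rot: [-179.9, -0.3, 8.4]
ft_force: [-0.1, 0.4, 0.7]
finger_gap: 80.4
grip_force: 0.0
```

Request:
{"op": "jog_arm", "data": {"rows": [[[-40,0,0],[0,0,0]],[[-40,0,0],[0,0,0]]]}}

```text
time: 9.5
tool_pos: [313.0, 183.9, 114.5]
tcp_rot: [-180.0, 0.1, 8.5]
ft_force: [0.3, -0.9, -0.2]
finger_gap: 79.7
grip_force: 0.0
```

```bash
python3 - <<'E'
from h import *
s=r.sense();print(s['tool_pos'],s['tcp_rot'],s['finger_gap'],s['ft_force']);a=np.r_[s['tool_pos'],s['tcp_rot']];np.save("pics/w5s.npy",a)
p,d=r.snapshot("wrist");cv2.imwrite("pics/w5.png",p)
R=Ro.from_euler('xyz',s['tcp_rot'],degrees=True).as_matrix()
E
```

```text
[312.99432285 183.85797003 114.53319026] [-1.79995088e+02  8.68973286e-02  8.52716059e+00] 79.69154855819698 [ 0.3488154  -0.87159729 -0.24454917]
```

View pics/w5.png

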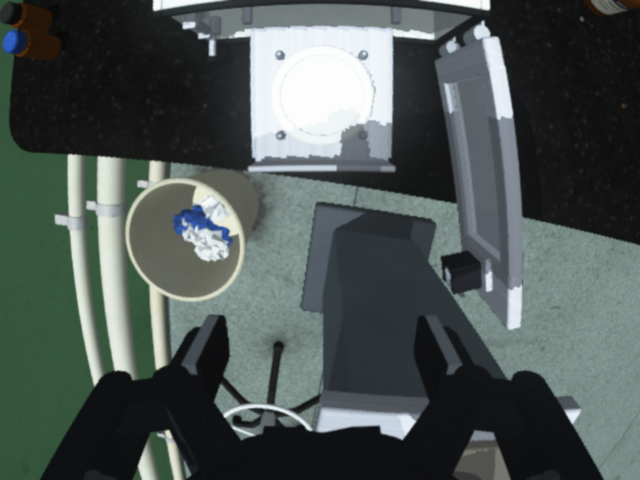

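Request:
{"op": "jog_arm", "data": {"rows": [[[0,0,10],[0,0,0]],[[0,0,35],[0,0,0]],[[0,0,60],[0,0,0]],[[0,0,78],[0,0,0]],[[5,0,84],[0,0,0]],[[15,0,84],[0,0,0]],[[28,0,84],[0,0,0]],[[36,0,84],[0,0,0]],[[42,0,84],[0,0,0]],[[46,0,84],[0,0,0]]], "grip": 0}}

```text
time: 10.55
tool_pos: [363.0, 191.4, 31.2]
tcp_rot: [180.0, 0.0, 8.5]
ft_force: [-1.7, -0.5, 0.3]
finger_gap: -0.0
grip_force: 0.5
```

Request:
{"op": "jog_arm", "data": {"rows": [[[4,0,0],[0,0,0]],[[10,0,0],[0,0,0]],[[18,0,0],[0,0,0]],[[28,0,0],[0,0,0]],[[38,0,0],[0,0,0]],[[48,0,0],[0,0,0]],[[57,0,0],[0,0,0]],[[64,0,0],[0,0,0]],[[68,0,0],[0,0,0]],[[70,0,0],[0,0,0]]]}}

```text
time: 11.55
tool_pos: [432.1, 201.6, 31.3]
tcp_rot: [180.0, -0.0, 8.5]
ft_force: [-0.3, 0.3, 0.2]
finger_gap: -0.1
grip_force: 0.4
```

Request:
{"op": "jog_arm", "data": {"rows": [[[2,0,0],[0,0,0]],[[4,0,0],[0,0,0]],[[5,0,0],[0,0,0]],[[6,0,0],[0,0,0]],[[6,0,0],[0,0,0]]]}}

```text
time: 12.05
tool_pos: [437.7, 202.5, 31.2]
tcp_rot: [-180.0, -0.0, 8.5]
ft_force: [-0.5, -0.1, -0.0]
finger_gap: 0.1
grip_force: 0.0
```

Request:
{"op": "jog_arm", "data": {"rows": [[[1,0,0],[0,0,0]],[[2,0,0],[0,0,0]],[[3,0,0],[0,0,0]],[[3,0,0],[0,0,0]]]}}

```text
time: 12.45
tool_pos: [440.8, 203.0, 31.2]
tcp_rot: [-180.0, -0.0, 8.5]
ft_force: [-0.2, 0.8, -1.1]
finger_gap: -0.2
grip_force: 0.0
```

Request:
{"op": "jog_arm", "data": {"rows": [[[1,0,0],[0,0,0]],[[2,0,0],[0,0,0]],[[2,0,0],[0,0,0]]]}}

```text
time: 12.75
tool_pos: [442.3, 203.2, 31.1]
tcp_rot: [180.0, 0.0, 8.5]
ft_force: [-2.8, 1.0, 2.2]
finger_gap: -0.1
grip_force: 1.2
```

Request:
{"op": "jog_arm", "data": {"rows": [[[1,0,0],[0,0,0]],[[2,0,0],[0,0,0]],[[2,0,0],[0,0,0]]]}}

```text
time: 13.05
tool_pos: [442.4, 203.2, 30.7]
tcp_rot: [180.0, 0.3, 8.5]
ft_force: [-11.7, -1.5, 9.0]
finger_gap: -0.1
grip_force: 5.7
```

Request:
{"op": "jog_arm", "data": {"rows": [[[-15,0,0],[0,0,0]],[[-45,0,-10],[0,0,0]],[[-55,0,-45],[0,0,0]],[[-65,0,-85],[0,0,0]],[[-72,35,-90],[0,0,0]],[[-80,75,-90],[0,0,0]],[[-86,115,-90],[0,0,0]],[[-89,139,-88],[0,0,0]],[[-89,139,-60],[0,0,0]],[[-89,139,-30],[0,0,0]]]}}

```text
time: 14.05
tool_pos: [379.0, 52.0, 62.1]
tcp_rot: [180.0, -0.3, 8.3]
ft_force: [0.7, 0.3, -1.3]
finger_gap: -0.0
grip_force: 0.0
```

Request:
{"op": "jog_arm", "data": {"rows": [[[0,0,0],[0,0,0]]]}}

```text
time: 14.15
tool_pos: [374.0, 52.5, 57.8]
tcp_rot: [-180.0, 0.3, 8.4]
ft_force: [-1.4, 0.7, -0.4]
finger_gap: -0.0
grip_force: 0.0
```

```bash
cat > d.py <<'E'
from h import *
def path():
    s0=r.sense();p0=s0['tool_pos'];print(p0.round(1),s0['tcp_rot'].round(2),s0['ft_force'].round(1))
    H=np.array([455.7,124.2]);b=8.6
    for th in range(100,-1,-5):
        sl=np.interp(th,[40,100],[130,100]);d=np.interp(th,[0,45,90,100],[11,18,14.5,15])
        f=np.radians(90+b+th);u=np.array([np.cos(f),np.sin(f)]);o=np.array([-u[1],u[0]])
        P=H+sl*u+(5+d)*o;D=P-p0[:2];y=np.radians(s0['tcp_rot'][2])
        print(th,P.round(0),"dx,dy",(D[0]*np.cos(y)+D[1]*np.sin(y)).round(0),(D[0]*np.sin(y)-D[1]*np.cos(y)).round(0))
path()
E
python3 d.py; python3 - <<'E'
from h import *
p,d=r.snapshot("top");cv2.imwrite("pics/t6.png",p)
E
```

```text
[374.   52.5  57.8] [-179.95    0.34    8.42] [-1.4  0.7 -0.4]
100 [367.  73.] dx,dy -4.0 -22.0
95 [361.  81.] dx,dy -9.0 -30.0
90 [355.  89.] dx,dy -14.0 -39.0
85 [350.  98.] dx,dy -18.0 -48.0
80 [345. 107.] dx,dy -21.0 -58.0
75 [342. 116.] dx,dy -23.0 -68.0
70 [339. 126.] dx,dy -24.0 -78.0
65 [337. 137.] dx,dy -24.0 -89.0
60 [336. 148.] dx,dy -24.0 -100.0
55 [336. 159.] dx,dy -22.0 -111.0
50 [337. 170.] dx,dy -19.0 -122.0
45 [339. 181.] dx,dy -15.0 -132.0
40 [343. 194.] dx,dy -10.0 -144.0
35 [351. 204.] dx,dy -1.0 -153.0
30 [358. 213.] dx,dy 8.0 -161.0
25 [367. 221.] dx,dy 18.0 -168.0
20 [377. 229.] dx,dy 28.0 -174.0
15 [387. 236.] dx,dy 40.0 -180.0
10 [398. 242.] dx,dy 51.0 -184.0
5 [409. 247.] dx,dy 63.0 -187.0
0 [420. 250.] dx,dy 75.0 -189.0
```

Request:
{"op": "jog_arm", "data": {"rows": [[[-2,-11,0],[0,0,0]],[[-4,-19,0],[0,0,0]],[[-7,-26,0],[0,0,0]],[[-11,-34,0],[0,0,0]],[[-15,-42,0],[0,0,0]],[[-18,-50,0],[0,0,0]],[[-21,-59,0],[0,0,0]],[[-23,-68,0],[0,0,0]],[[-24,-78,0],[0,0,0]],[[-24,-87,0],[0,0,0]]]}}

```text
time: 15.2
tool_pos: [340.1, 136.3, 61.2]
tcp_rot: [-180.0, 0.0, 8.5]
ft_force: [0.6, -1.1, -0.1]
finger_gap: 0.2
grip_force: 0.2
```

```bash
python3 d.py|sed -n '1p;9,$p'
```

```text
[340.1 136.3  61.2] [-179.99    0.      8.47] [ 0.6 -1.1 -0.1]
65 [337. 137.] dx,dy -3.0 -1.0
60 [336. 148.] dx,dy -2.0 -12.0
55 [336. 159.] dx,dy -1.0 -23.0
50 [337. 170.] dx,dy 2.0 -34.0
45 [339. 181.] dx,dy 6.0 -45.0
40 [343. 194.] dx,dy 12.0 -56.0
35 [351. 204.] dx,dy 20.0 -65.0
30 [358. 213.] dx,dy 29.0 -73.0
25 [367. 221.] dx,dy 39.0 -80.0
20 [377. 229.] dx,dy 50.0 -86.0
15 [387. 236.] dx,dy 61.0 -92.0
10 [398. 242.] dx,dy 72.0 -96.0
5 [409. 247.] dx,dy 84.0 -99.0
0 [420. 250.] dx,dy 96.0 -101.0
```

Request:
{"op": "jog_arm", "data": {"rows": [[[-2,-9,0],[0,0,0]],[[-1,-18,0],[0,0,0]],[[0,-27,0],[0,0,0]],[[3,-36,0],[0,0,0]],[[6,-45,0],[0,0,0]],[[11,-54,0],[0,0,0]],[[16,-61,0],[0,0,0]],[[22,-67,0],[0,0,0]],[[28,-72,0],[0,0,0]],[[33,-76,0],[0,0,0]]]}}

```text
time: 16.2
tool_pos: [362.4, 216.0, 61.2]
tcp_rot: [180.0, 0.0, 8.5]
ft_force: [0.6, -1.1, 0.3]
finger_gap: 0.1
grip_force: 0.2
```

```bash
python3 d.py|sed -n '1p;16,$p'
```

```text
[362.4 216.   61.2] [180.     0.     8.47] [ 0.6 -1.1  0.3]
30 [358. 213.] dx,dy -4.0 2.0
25 [367. 221.] dx,dy 6.0 -5.0
20 [377. 229.] dx,dy 16.0 -11.0
15 [387. 236.] dx,dy 27.0 -16.0
10 [398. 242.] dx,dy 39.0 -20.0
5 [409. 247.] dx,dy 50.0 -23.0
0 [420. 250.] dx,dy 62.0 -25.0
```

Request:
{"op": "jog_arm", "data": {"rows": [[[5,-4,0],[0,0,0]],[[10,-7,0],[0,0,0]],[[15,-10,0],[0,0,0]],[[20,-13,0],[0,0,0]],[[25,-15,0],[0,0,0]],[[29,-17,0],[0,0,0]],[[33,-18,0],[0,0,0]],[[36,-19,0],[0,0,0]],[[39,-20,0],[0,0,0]],[[41,-21,0],[0,0,0]]]}}

```text
time: 17.2
tool_pos: [399.5, 242.4, 61.2]
tcp_rot: [180.0, -0.0, 8.5]
ft_force: [-0.2, -0.1, 0.8]
finger_gap: 0.1
grip_force: 0.1
```

Request:
{"op": "jog_arm", "data": {"rows": [[[1,-0.5,0],[0,0,0]],[[2,-1,0],[0,0,0]],[[3,-1,0],[0,0,0]],[[4,-1,0],[0,0,0]],[[4,-1,0],[0,0,0]]]}}

```text
time: 17.7
tool_pos: [403.2, 243.9, 61.2]
tcp_rot: [-180.0, -0.0, 8.5]
ft_force: [0.8, -0.2, 0.8]
finger_gap: -0.4
grip_force: 0.0
```

```bash
python3 d.py|sed -n '1p;20,$p'; python3 - <<'E'
from h import *
p,d=r.snapshot("top");cv2.imwrite("pics/t7.png",p);crop("pics/t7.png","pics/c7.png",205,195,335,330,4.4)
E
```

```text
[403.2 243.9  61.2] [-1.80e+02 -1.00e-02  8.47e+00] [ 0.8 -0.2  0.8]
10 [398. 242.] dx,dy -6.0 1.0
5 [409. 247.] dx,dy 6.0 -2.0
0 [420. 250.] dx,dy 18.0 -4.0
```

Request:
{"op": "jog_arm", "data": {"rows": [[[1,0,0],[0,0,0]],[[2,0,0],[0,0,0]],[[3,-1,0],[0,0,0]],[[4,-1,0],[0,0,0]],[[5,-1,0],[0,0,0]],[[5,-1,0],[0,0,0]]]}}

```text
time: 18.35
tool_pos: [407.8, 245.6, 61.0]
tcp_rot: [180.0, 0.0, 8.5]
ft_force: [-3.5, -1.3, -1.0]
finger_gap: 0.4
grip_force: 1.2
```

Request:
{"op": "jog_arm", "data": {"rows": [[[1,0,0],[0,0,0]],[[2,0,0],[0,0,0]],[[2,0,0],[0,0,0]]]}}

```text
time: 18.65
tool_pos: [409.7, 246.0, 61.0]
tcp_rot: [-180.0, 0.0, 8.5]
ft_force: [-3.4, 0.6, -1.9]
finger_gap: 0.1
grip_force: 1.5
```

Request:
{"op": "jog_arm", "data": {"rows": [[[1,0,0],[0,0,0]],[[2,0,0],[0,0,0]],[[2,0,0],[0,0,0]]]}}

```text
time: 18.95
tool_pos: [411.6, 246.4, 61.1]
tcp_rot: [-180.0, 0.0, 8.5]
ft_force: [-4.2, 1.4, -1.7]
finger_gap: 0.1
grip_force: 2.0
```

Request:
{"op": "jog_arm", "data": {"rows": [[[0.5,0,0],[0,0,0]],[[1,0,0],[0,0,0]],[[1,0,0],[0,0,0]]]}}

```text
time: 19.25
tool_pos: [412.5, 246.5, 61.0]
tcp_rot: [-180.0, 0.0, 8.5]
ft_force: [-5.4, 2.2, -1.3]
finger_gap: 0.3
grip_force: 2.2
```

Request:
{"op": "jog_arm", "data": {"rows": [[[0.5,0,0],[0,0,0]],[[1,0,0],[0,0,0]],[[1,0,0],[0,0,0]]]}}

```text
time: 19.55
tool_pos: [413.6, 246.8, 61.1]
tcp_rot: [-180.0, 0.0, 8.5]
ft_force: [-5.0, 2.2, -1.1]
finger_gap: 0.2
grip_force: 2.2
```

Request:
{"op": "jog_arm", "data": {"rows": [[[0.5,0,0],[0,0,0]],[[1,0,0],[0,0,0]],[[1,0,0],[0,0,0]]]}}

```text
time: 19.85
tool_pos: [414.6, 246.9, 61.1]
tcp_rot: [-180.0, 0.0, 8.5]
ft_force: [-4.3, 3.2, -1.2]
finger_gap: -0.3
grip_force: 2.1
```

Request:
{"op": "jog_arm", "data": {"rows": [[[0.5,0,0],[0,0,0]],[[1,0,0],[0,0,0]],[[1,0,0],[0,0,0]]]}}

```text
time: 20.15
tool_pos: [415.9, 246.9, 61.3]
tcp_rot: [-180.0, -0.0, 8.5]
ft_force: [-2.5, 1.1, -1.6]
finger_gap: 0.3
grip_force: 1.6
```

Request:
{"op": "jog_arm", "data": {"rows": [[[0.5,0,0],[0,0,0]],[[1,0,0],[0,0,0]],[[1,0,0],[0,0,0]]]}}

```text
time: 20.45
tool_pos: [416.8, 247.0, 61.3]
tcp_rot: [-180.0, 0.0, 8.5]
ft_force: [-4.3, 1.0, 0.4]
finger_gap: 0.0
grip_force: 2.2
```

Request:
{"op": "jog_arm", "data": {"rows": [[[0.5,0,0],[0,0,0]],[[1,0,0],[0,0,0]],[[1,0,0],[0,0,0]]]}}

```text
time: 20.75
tool_pos: [417.1, 247.1, 61.3]
tcp_rot: [-180.0, 0.1, 8.5]
ft_force: [-8.2, 0.6, 5.0]
finger_gap: -0.1
grip_force: 4.3
```

Request:
{"op": "jog_arm", "data": {"rows": [[[0.3,0,0],[0,0,0]],[[0.3,0,0],[0,0,0]]]}}

```text
time: 20.95
tool_pos: [417.3, 247.1, 61.2]
tcp_rot: [-180.0, 0.1, 8.5]
ft_force: [-9.3, -0.2, 3.7]
finger_gap: -0.4
grip_force: 4.5
```

Request:
{"op": "jog_arm", "data": {"rows": [[[-1,0,0],[0,0,0]],[[-2,0,0],[0,0,0]],[[-3,0,0],[0,0,0]],[[-5,0,0],[0,0,0]],[[-10,0,0],[0,0,0]],[[-25,0,0],[0,0,0]],[[-50,0,-10],[0,0,0]],[[-60,0,-50],[0,0,0]],[[-60,0,-80],[0,0,0]],[[-60,0,-80],[0,0,0]]]}}

```text
time: 21.95
tool_pos: [361.3, 239.7, 146.3]
tcp_rot: [-179.8, -0.5, 8.5]
ft_force: [1.3, 0.4, 0.1]
finger_gap: -0.3
grip_force: 0.0
```

Request:
{"op": "jog_arm", "data": {"rows": [[[0,50,-20],[0,0,0]],[[0,100,-20],[0,0,0]],[[0,100,-20],[0,0,0]],[[0,100,-20],[0,0,0]]]}}

```text
time: 22.35
tool_pos: [373.7, 138.2, 160.9]
tcp_rot: [-180.0, -0.0, 8.3]
ft_force: [-0.1, -0.2, 0.4]
finger_gap: 0.0
grip_force: 0.0
```

```bash
python3 - <<'E'
from h import *
p,d=r.snapshot("top");cv2.imwrite("pics/t8.png",p);p2,_=r.snapshot("wrist")
a=cv2.resize(p[190:310,205:325],(480,480),interpolation=2)
b=p2[:320,120:440]
cv2.imwrite("pics/c8.png",np.hstack([a,np.vstack([b,np.zeros((160,320,3),np.uint8)])]))
E
```

```text
(no output)
```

View pics/c8.png

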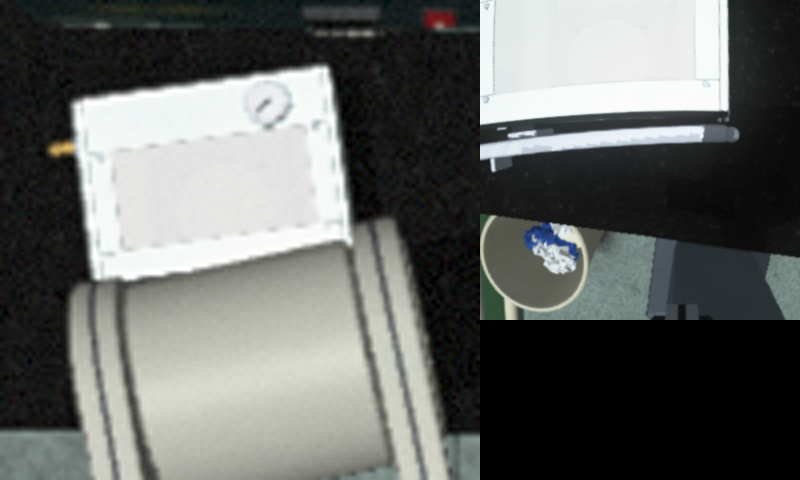

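```bash
python3 - <<'E'
from h import *
s=r.sense();p,_=r.snapshot("wrist");g=p.min(2).astype(np.float32)
c=r.camera_params("wrist");T=c['tool_from_camera'];R=Ro.from_euler('xyz',s['tcp_rot'],degrees=True).as_matrix()
O=np.array([513.5,213.8,89.5]);B=Ro.from_euler('z',8.6,degrees=True).as_matrix()
xs=np.arange(-95,-45,2.)
print("x    ",xs.astype(int))
for y in(-60,-40,-20,0,20,40,60,70):
    q=(np.stack([xs,xs*0+y,xs*0],1)@B.T+O-s['tool_pos'])@R
    q=(q-T[:3,3])@T[:3,:3]
    rr=np.hypot(q[:,0],q[:,1]);t=np.arctan2(rr,q[:,2])*c['fx']/rr
    print("%4d"%y,cv2.remap(g,(c['cx']+q[:,0]*t).astype(np.float32)[None],(c['cy']+q[:,1]*t).astype(np.float32)[None],1)[0].astype(int))
E
```

```text
x     [-95 -93 -91 -89 -87 -85 -83 -81 -79 -77 -75 -73 -71 -69 -67 -65 -63 -61
 -59 -57 -55 -53 -51 -49 -47]
 -60 [ 22  24  26  25  26  29  32  32  34  37 169 200 206 237 219  53  45  52
  59 209 251 251 251 251 251]
 -40 [ 24  26  29  32  36  33  36  37  38  46 194 210 233 236 169  50  51  63
  65 204 251 251 251 250 250]
 -20 [ 24  26  28  30  31  33  36  37  40  84 203 234 235 234 104  49  52  69
  65 200 251 251 251 251 251]
   0 [ 26  27  32  30  31  34  35  39  41 147 209 233 232 225  67  49  50  62
  62 203 250 250 250 249 249]
  20 [ 27  27  29  30  31  33  33  35  44 214 231 230 228 192  51  46  47  58
  62 197 248 248 248 247 247]
  40 [ 27  27  29  31  31  32  34  35  72 189 202 226 222 135 171 173  61  59
  57 204 247 247 246 246 245]
  60 [ 27  29  27  26  56  74  73  72 144 222 223 223 211  74  38  39  50 121
  50 209 244 244 243 243 243]
  70 [ 24  29  31  28  27  26  27  28 165 219 221 223 196  48  33  35  36  38
  46 201 242 242 243 242 242]
```

```bash
python3 -c "
from bench import r
print(r.sense()['time'],r.hand_in())"
```

```text
the job is handed in; nothing more can be done
22.5 None
```

I handed the job in at 22.5 s of the 64 s allowed. The carrier was set between the four pins, the tray pushed to its stop, and the door latched at about 0.03 rad. The highest force I read on the door was about 9 N, no verdict came back from the hand-in, and I did not re-check the bystanders afterwards.

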